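# Set the strip width of the slab cutter with a C-shaped gauge clip

### The job

Set the slab cutter for 40 mm strips: snap the orange C-shaped gauge clip down onto the guide rod between the blue carriage and the stop screw, grip tab up, then slide the carriage along until the clip is held snugly between the carriage bumper and the tip of the stop screw, and let go. Press the clip on and close the carriage up by feel and gently, so that the clip is not bruised and the stop screw keeps its setting, and leave the other clips, the test tiles and the tape roll where they are.

Things in the scene. Friction and masses are not known exactly. Their poses are not given: they have to be found in the camera images.
- clip_orange: ORANGE gauge clip, 40 mm long along y (end faces 20 mm from the origin, alike), about 75 g. Origin: centre of the C's bore; y along the bore, z from the gap to the grip tab. Stands gap down, origin 20.5 mm above the bench. Seat: underside of a 30 mm wide bridge, 8 to 21 mm above the origin. Jaws: 10 to 15 mm either side, down to 20.5 mm below the origin, sprung, flared feet centre it if within 2 mm
- clip_grip (a point): point in the orange clip's grip tab, 42 mm above its origin; the tab is 14 mm (x) by 26 mm (y), from 25 to 54 mm above the origin. Pushed down on the rod, the clip meets it with its origin about 13 mm above the rod axis, resists with about 6 to 11 N, and snaps on; the origin is then on the rod axis, the seat stops it hard and the clip slides along the rod with 2 to 4 N of friction
- clip_green: GREEN gauge clip, 50 mm long, otherwise like the orange one (30 mm wide, 75 mm high, standing gap down, origin in the bore); not wanted now, leave it
- clip_white: WHITE gauge clip, 30 mm long, otherwise like the orange one (30 mm wide, 75 mm high, standing gap down, origin in the bore); not wanted now, leave it
- rod (a point): middle of the cutter's fixed steel guide rod, a point on its axis 60 mm above the bench, in the cutter's frame: y along the rod towards the stop screw, x across the bed away from the robot. The rod is 16 mm thick, free for 125 mm each way to the end blocks (34 mm wide, rising 28 mm above the rod axis at the stop end, 23 mm at the other)
- stop_block: aluminium end block at the +y end of the rod, fixed; origin on the rod axis, inner face 10 mm from it towards the carriage. Its steel stop screw, 10 mm thick, parallel to the rod and 14.5 mm above the rod axis, stands out of the inner face by 5 to 35 mm; how far was set by hand and is not measured: feel for it. It is rigid; a push of over 15 N on it spoils the setting
- carriage_grip (a point): point in the black grip tab on the blue carriage, 43 mm above the rod axis, in the cutter's frame; the tab is 14 mm (x) by 26 mm (y), from 27 to 58 mm above the rod axis. The carriage (36 mm along the rod, top 24 mm above the rod axis, beam behind it lower) slides along y with about 3 N of friction and stays where it is left
- carriage_bumper (a point): tip of the steel bumper on the carriage's side towards the stop screw, 22 mm from the carriage's middle, in line with the screw (14.5 mm above the rod axis)
- tile_green: green glazed L-shaped test tile, 44x46x62 mm, origin under its middle; to be left alone
- tile_blue: blue glazed L-shaped test tile, 44x46x62 mm, origin under its middle; to be left alone
- tape: roll of masking tape lying flat behind the clips, 100 mm across, 24 mm high, origin under its middle; to be left alone
There are look-alikes about, which are no part of the job. Of the things that look like the clip_orange, the middle-sized one is meant.

How it is judged:
By the outcome, as a careful person would: the job done as asked, in the order asked, and still so for the second after the job is handed in, with the robot touching nothing.
It also fails if it takes over 67 s, if anything falls off the work surface, if the arm or the gripper's body presses on something with over 40 N, if the wrist force passes 120 N, or if a joint passes its speed limit or range.

### The arm

A 6-joint arm with a two-finger parallel gripper is mounted at the origin on a cart in front of the work surface, level with it; the furniture and walls round the work are solid. World frame = base frame: x ahead of the robot, y to its left, z up, the work surface at z = 0. Lengths are in m, angles in rad, forces in N, time in s.
With the tool pointing down it reaches from about 0.35 to 1 m from the base axis. Payload 7.1 kg.
Tool frame: the origin (TCP) lies at the very end of the fingers, on their centre line; the grasp point (between the pads) lies 19 mm behind it; z points along the fingers, y is the direction in which the jaws open and shut (so a half turn about z gives the same grasp; the last joint's range is limited). The gripper opens to 85 mm and grips with 20 to 120 N. Pads are 22 mm wide; open, the fingers measure 114 mm over their backs; the gripper's body (76 mm by 85 mm) begins 54 mm behind the grasp point. The pads swing forward as they close: fully open they stand 13 mm farther back than shut.
Start: joints at [-1.248, 0.423, 1.63, -0, 1.089, -0.019], TCP at [0.21, -0.589, 0.231] pointing down, gripper open.
Joint ranges: [-3, 3], [-0.9, 2.11], [0.09, 2.58], [-1.31, 4.45], [0.11, 2.69], [-2.54, 2.54]. Speed limits (rad/s): [2.39, 2.39, 3.01, 3.14, 3.14, 3.14].

### API

Orientations are given as a rotation vector (axis times angle).
In Python, from bench import manip gives the robot as it stands. The module is installed in compiled form; this text tells all that it offers.
- The arm moves only by the tool step_arm, never from a script. Its argument "moves" is one flat list of numbers, 5 for each row, row after row: the finger opening in m, from 0 to 0.0854, then the shift along the tool's x, y, z in m, then the turn about the tool's z in degrees. In form: [jaw, tx, ty, tz, roll, jaw, tx, ty, tz, roll, ...]. A call has 1 to 10 rows; each row shifts and turns the commanded pose from where the row before left it, along the tool's axes as they then stand; what a row does not reach is not made up. A row lasts 1/8 s, in which the tool goes at most 62.5 mm and 10.7 degrees, less where a joint would pass 70% of its speed; a pose out of reach is approached as far as the arm can. A call is refused whole if a number of a shift passes 0.0625 or a number of a turn 10.7, either way. A call with a gripper value outside its range is refused whole. The fingers move at their own pace and stop on an object; "force" is the grip in N (left out, the last holds). Time passes only in rows, so rows that do not move let the fingers close. It gives the time, the measured TCP pose, the force and the opening at its end, in the units of the state.
- manip.observe(): the state, without advancing time (a new reading comes with each control period).
- manip.grab_frame(name): name is "scene" or "top" or "wrist"; returns a dict with "pixels" (384x512x3 uint8, red, green, blue), "range_z" (384x512 float32, m along the optical axis (not along the pixel's ray), 0 where there is no reading), "camera_matrix" (3x3 intrinsics, pixels), "origin" and "rotation" of the camera in the world. Camera axes: x right, y up, looking along -z (the intrinsics and any distortion apply to the point x, -y, -z); pixel columns grow to the right and rows downward; lengths in m; the calibration is good to about 2 mm. A picture is of the moment at which its call begins.
- manip.hand_in(): hands the job in, once; it reports no verdict.
Trained networks look in a picture, given as the dict that the camera call returned (one of the last four; its "shot" number tells which), for a name from the list of things; names that differ only in an ending like _2 or _b are one class to them, and where a whole thing is asked for, a point or a joint stands for the part that bears it (a point fixed in the world has none). Each returns a list of dicts, best first, with "p" (0 to 1); they miss things now and then, are a little off and sometimes report something else, mostly with a low value. They report only what shows in the picture. A call takes as long as a camera call. They do not tell look-alikes from the thing itself.
- manip.regions_of(query, picture): "region" (384x512 bool, what is visible of it).
- manip.spot_point(query, picture): "at" ([x, y, z] in m, in the coordinates of the camera as it stood for that picture, good to about 4 mm: a listed point, or the origin of a listed thing).
The state is a dict: "clock": time; "joint_pos": joint angles; "qd": joint speeds; "joint_torque": joint torques, N m; "position": TCP position; "tcp_rot": TCP orientation; "ft_force": force on the tool from outside, world axes, zero at the start; "ft_torque": the same for the moment, N m; "width": opening from 0.0 (shut) to 1.0 (fully open).
Only numpy, scipy, OpenCV 4.12 (cv2) and the standard library are available. Lean on these libraries where they do the work, as an engineer would, in place of code of your own. Each camera call takes 0.05 s, during which the arm holds its last target.

## Working session

There is one attempt and no reset: what is moved stays moved. The work goes in short steps, Python scripts to look and compute and a tool call to move; the robot and the scene stay as the last step left them, time stands still between calls to the robot, and variables do not carry over. Pictures are saved under pics/ and viewed, and the job is handed in when it is done.

Besides the shell and the picture viewer there is one more tool, called after "Call:" as a command line: name --argument value ..., lists and objects as JSON in quotes. step_arm: Moves the arm, as the interface text tells. Its arguments: {"type":"object","properties":{"moves":{"type":"array"},"force":{"type":"number"}},"required":["moves"]}

```bash
mkdir -p pics; cat > h.py <<'E'
import numpy as np, cv2
from bench import manip
def save(f,name,crop=None,scale=1):
    im=f["pixels"][:,:,::-1].copy()
    if crop: r0,r1,c0,c1=crop; im=im[r0:r1,c0:c1]
    if scale!=1: im=cv2.resize(im,None,fx=scale,fy=scale,interpolation=cv2.INTER_CUBIC)
    cv2.imwrite("pics/"+name,im)
def world(f,p): return np.array(f["origin"])+np.array(f["rotation"])@np.array(p)
def pts(f):
    z=f["range_z"]; K=np.array(f["camera_matrix"]); v,u=np.mgrid[0:384,0:512]
    x=(u-K[0,2])/K[0,0]*z; y=(v-K[1,2])/K[1,1]*z
    P=np.stack([x,-y,-z],-1)@np.array(f["rotation"]).T+np.array(f["origin"])
    P[z==0]=np.nan
    return P
E
python3 - <<'E'
from h import *
np.set_printoptions(precision=4,suppress=True)
for n in ["scene","top"]:
    f=manip.grab_frame(n); save(f,n+"0.png"); print(n,f["origin"],[k for k in f])
    np.savez(n+"0.npz",P=pts(f),pix=f["pixels"])
    for q in ["clip_orange","rod","stop_block","carriage_grip","carriage_bumper","clip_green","clip_white","tile_green","tape","clip_grip","tile_blue"]:
        print(q,[(round(d["p"],2),world(f,d["at"])) for d in manip.spot_point(q,f)][:4])
print(manip.observe())
E
```

```text
scene [-0.2014  0.6616  0.9362] ['pixels', 'range_z', 'camera_matrix', 'origin', 'rotation', 'shot']Traceback (most recent call last):
  File "<stdin>", line 5, in <module>
  File "h.py", line 12, in pts
    P=np.stack([x,-y,-z],-1)@np.array(f["rotation"]).T+np.array(f["origin"])
      ~~~~~~~~~~~~~~~~~~~~~~~~~~~~~~~~~~~~~~~~~~~~~~~~^~~~~~~~~~~~~~~~~~~~~~
ValueError: operands could not be broadcast together with shapes (384,512) (3,)
```

```bash
sed -i 's/np.array(f\["rotation"\])/RR(f)/g' h.py; cat >> h.py <<'E'
def RR(f): return cv2.Rodrigues(np.array(f["rotation"],float))[0]
E
python3 - <<'E'
from h import *
np.set_printoptions(precision=4,suppress=True)
for n in ["scene","top"]:
    f=manip.grab_frame(n); save(f,n+"0.png"); print(n,f["origin"],f["rotation"])
    np.savez(n+"0.npz",P=pts(f),pix=f["pixels"])
    for q in ["clip_orange","rod","stop_block","carriage_grip","carriage_bumper","clip_green","clip_white","tile_green","tape","clip_grip","tile_blue"]:
        print(q,[(round(d["p"],2),world(f,d["at"])) for d in manip.spot_point(q,f)][:4])
print(manip.observe())
E
```

```text
scene [-0.2014  0.6616  0.9362] [ 0.3925 -1.0979 -2.1864]
clip_orange [(0.65, array([ 0.5786, -0.3539,  0.0161])), (0.61, array([ 0.574 , -0.2842,  0.0156]))]
rod [(0.78, array([0.4658, 0.0415, 0.0637]))]
stop_block [(0.77, array([0.4943, 0.1743, 0.057 ]))]
carriage_grip [(0.74, array([ 0.4504, -0.02  ,  0.1003]))]
carriage_bumper [(0.61, array([ 0.4592, -0.0019,  0.0756]))]
clip_green [(0.9, array([ 0.4494, -0.2479,  0.0229]))]
clip_white [(0.51, array([ 0.4921, -0.3774,  0.0211]))]
tile_green [(0.71, array([ 0.6537, -0.1803, -0.0034]))]
tape [(0.58, array([ 0.6166, -0.463 ,  0.0005]))]
clip_grip [(0.69, array([ 0.5827, -0.3514,  0.0461])), (0.57, array([ 0.5795, -0.2781,  0.0611]))]
tile_blue [(0.74, array([ 0.6589, -0.3628, -0.0026]))]
top [ 0.4483 -0.1484  1.4785] [ 0.05   -0.0654 -1.5857]
clip_orange [(0.69, array([ 0.4191, -0.5448,  0.0299])), (0.45, array([ 0.5839, -0.2819,  0.0199])), (0.24, array([0.4584, 0.0023, 0.0733]))]
rod [(0.74, array([0.4738, 0.0402, 0.0613])), (0.53, array([ 0.623 , -0.4633, -0.0033]))]
stop_block [(0.49, array([0.5017, 0.1742, 0.0629]))]
carriage_g
[... 247 characters left out ...]
[ 0.6576, -0.1827, -0.    ]))]
tape [(0.73, array([ 0.6218, -0.4624, -0.0028]))]
clip_grip [(0.71, array([ 0.5775, -0.2838,  0.0626])), (0.71, array([ 0.4228, -0.5479,  0.0885])), (0.39, array([ 0.5856, -0.3551,  0.0469]))]
tile_blue []
{'clock': 1.25, 'joint_pos': array([-1.248 ,  0.4231,  1.6299, -0.    ,  1.0886, -0.019 ]), 'qd': array([ 0.0011, -0.0015, -0.0013,  0.001 , -0.0015, -0.0003]), 'joint_torque': array([  0.0014, -55.7338, -28.2145,   0.0001,   0.0008,   0.    ]), 'position': array([ 0.2095, -0.5888,  0.2313]), 'tcp_rot': array([-3.0958, -0.5343,  0.    ]), 'ft_force': array([0.6293, 0.2312, 0.4381]), 'ft_torque': array([ 0.0222, -0.0037, -0.0071]), 'width': 0.9992530093805616}
```

View pics/scene0.png

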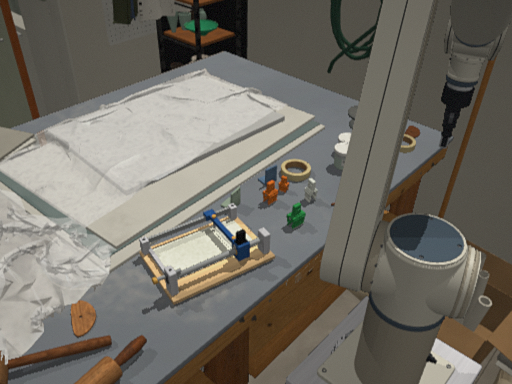

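View pics/top0.png

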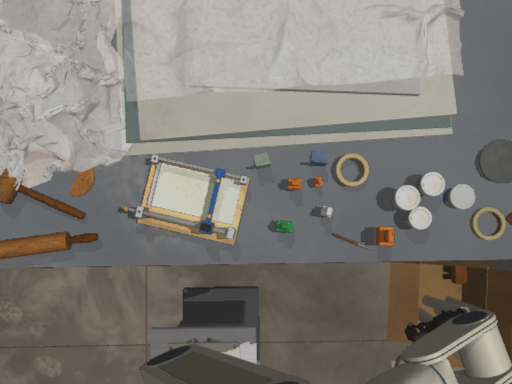

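```bash
python3 - <<'E'
from h import *
np.set_printoptions(precision=4,suppress=True)
d=np.load("top0.npz");P=d["P"];pix=d["pix"]
hsv=cv2.cvtColor(pix,cv2.COLOR_RGB2HSV)
for nm,(u,v) in dict(mid=(294,184),small=(318,182),big=(385,236),green=(285,226)).items():
    w=P[v-16:v+16,u-16:u+16].reshape(-1,3); px=pix[v-16:v+16,u-16:u+16].reshape(-1,3)
    m=w[:,2]>0.012; q=w[m]
    print(nm,m.sum(),q.min(0),q.max(0)); 
    t=q[q[:,2]>q[:,2].max()-0.012]; print("  top",t.mean(0),np.ptp(t,axis=0))
    xy=(q[:,:2]).astype(np.float32); print("  rect",cv2.minAreaRect(xy))
f={"pixels":pix}
save(f,"topcrop.png",(140,260,110,410),2.6)
d=np.load("scene0.npz");save({"pixels":d["pix"]},"scenecrop.png",(150,310,130,330),4)
E
```

```text
mid 155 [ 0.5636 -0.3019  0.0307] [ 0.5974 -0.2618  0.0823]
  top [ 0.5803 -0.2808  0.0758] [0.0148 0.0239 0.0107]
  rect ((0.5804717540740967, -0.2817864716053009), (0.03994724899530411, 0.03344770893454552), 88.58390808105469)
small 75 [ 0.572  -0.3675  0.0202] [ 0.6025 -0.3423  0.0582]
  top [ 0.5864 -0.3544  0.0531] [0.0154 0.0116 0.0111]
  rect ((0.5874559879302979, -0.3549606204032898), (0.02823144942522049, 0.02476341836154461), 12.464391708374023)
big 323 [ 0.3922 -0.568   0.0142] [ 0.4486 -0.5237  0.1116]
  top [ 0.4212 -0.5458  0.1042] [0.0341 0.0194 0.0118]
  rect ((0.420397013425827, -0.5456303358078003), (0.044077713042497635, 0.05592086911201477), 89.01083374023438)
green 189 [ 0.435  -0.275   0.0276] [ 0.4714 -0.2235  0.0799]
  top [ 0.4534 -0.2495  0.074 ] [0.0119 0.0235 0.0106]
  rect ((0.4536854028701782, -0.2496901899576187), (0.049944158643484116, 0.03365737199783325), 82.76460266113281)
```

View pics/topcrop.png

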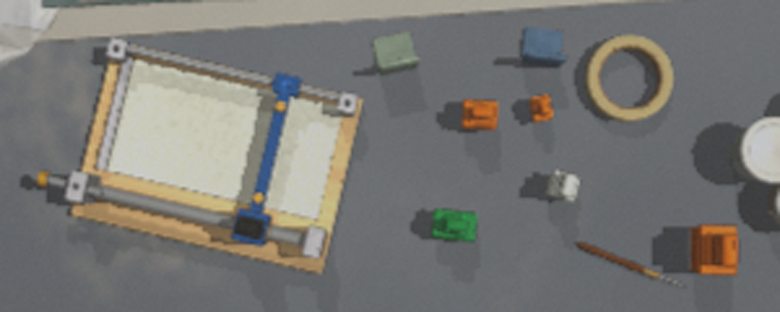

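View pics/scenecrop.png

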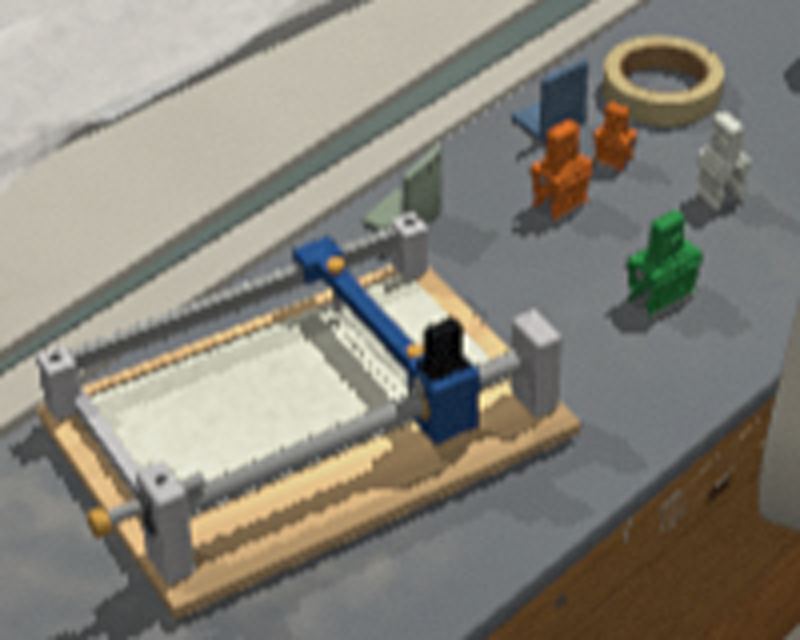

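```bash
cat >> h.py <<'E'
def pose():
    s=manip.observe(); R=cv2.Rodrigues(np.array(s["tcp_rot"],float))[0]
    return s,np.array(s["position"]),R
def plan(target,yaw,n,jaw,p=None,R=None,prn=True):
    """yaw: world angle (deg) of tool y axis; tool pointing down"""
    s,p0,R0=pose()
    if p is None: p=p0;R=R0
    p=p.copy();R=R.copy();out=[]
    y0=np.degrees(np.arctan2(R[1,1],R[0,1])); d=(yaw-y0+90)%180-90  # half-turn equiv
    tot=np.array(target)-p;start=p.copy()
    droll=0
    for i in range(n):
        want=start+tot*(i+1)/n
        sh=np.round(R.T@(want-p),4); roll=round(-d*(i+1)/n-droll,1)
        p=p+R@sh; droll+=roll
        R=R@cv2.Rodrigues(np.array([0,0,np.radians(roll)]))[0]
        out+= [jaw,*[float(v) for v in sh],float(roll)]
    if prn: print("yaw0",round(y0,2),"droll",round(-d,2)); print([round(v,4) for v in out])
    return p,R
E
python3 - <<'E'
from h import *
plan([0.545,-0.283,0.22],0,8,0.05)
E
```

```text
yaw0 -70.42 droll -70.42
[0.05, 0.0523, -0.022, 0.0014, -8.8, 0.05, 0.0551, -0.0136, 0.0014, -8.8, 0.05, 0.0565, -0.0052, 0.0014, -8.8, 0.05, 0.0566, 0.0036, 0.0015, -8.8, 0.05, 0.0554, 0.0123, 0.0014, -8.8, 0.05, 0.0529, 0.0205, 0.0014, -8.8, 0.05, 0.0492, 0.0284, 0.0014, -8.8, 0.05, 0.0442, 0.0356, 0.0014, -8.8]
```

Call:
step_arm --moves '[0.05,0.052,-0.022,0.001,-8.8,0.05,0.055,-0.014,0.001,-8.8,0.05,0.056,-0.005,0.001,-8.8,0.05,0.057,0.004,0.002,-8.8,0.05,0.055,0.012,0.001,-8.8,0.05,0.053,0.02,0.001,-8.8,0.05,0.049,0.028,0.001,-8.8,0.05,0.044,0.036,0.001,-8.8,0.05,0,0,0,0]' --force 40

```text
clock: 2.38
position: [0.5464, -0.2807, 0.2223]
tcp_rot: [2.215, 2.227, 0.001]
ft_force: [0.1, 0.2, 0.4]
width: 0.587
```

```bash
python3 - <<'E'
from h import *
np.set_printoptions(precision=4,suppress=True)
f=manip.grab_frame("wrist"); save(f,"w1.png",None,1.5); print(f["origin"],f["rotation"])
np.savez("w1.npz",P=pts(f),pix=f["pixels"])
f2=manip.grab_frame("top"); np.savez("t1.npz",P=pts(f2),pix=f2["pixels"])
for q in ["clip_orange","clip_grip"]:
  print(q,[(round(d["p"],2),world(f,d["at"])) for d in manip.spot_point(q,f)][:4])
s,p,R=pose();print(p,R,s["clock"],s["ft_force"],s["joint_pos"])
E
```

```text
[ 0.546  -0.2101  0.3652] [-0.2778 -0.0014  0.0049]
clip_orange [(0.97, array([ 0.5782, -0.2782,  0.0189])), (0.74, array([ 0.5864, -0.3535,  0.0121]))]
clip_grip [(0.8, array([ 0.5852, -0.3511,  0.045 ])), (0.63, array([ 0.5751, -0.2811,  0.0642]))]
[ 0.543  -0.284   0.2222] [[ 0.0017  1.     -0.0006]
 [ 1.     -0.0017  0.    ]
 [ 0.     -0.0006 -1.    ]] 2.575 [ 0.5004  0.738  -0.4477] [-0.5012  0.4157  1.665  -0.0003  1.0614 -0.4993]
```

View pics/w1.png

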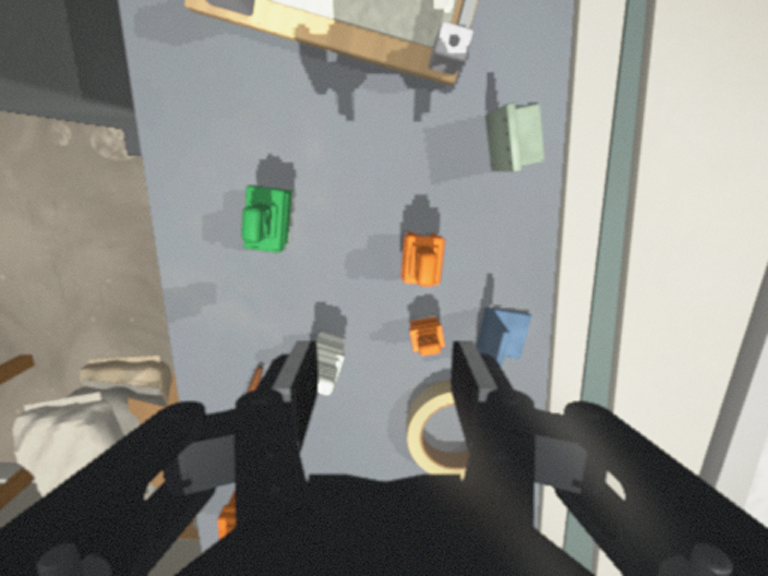

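```bash
python3 - <<'E'
from h import *
np.set_printoptions(precision=4,suppress=True)
d=np.load("w1.npz");P=d["P"];pix=d["pix"]
hsv=cv2.cvtColor(pix,cv2.COLOR_RGB2HSV)
m=(hsv[...,0]<14)&(hsv[...,1]>150); m[:140]=0;m[200:]=0;m[:,:255]=0;m[:,310:]=0
q=P[m]; print(m.sum(),q.min(0),q.max(0))
for a,b in [(.072,.085),(.034,.05)]:
    t=q[(q[:,2]>a)&(q[:,2]<b)]; print(len(t),np.median(t[:,2]),t.mean(0),cv2.minAreaRect(t[:,:2].astype(np.float32)), (t.min(0)+t.max(0))/2)
save({"pixels":pix},"w1c.png",(140,260,230,360),5)
d=np.load("t1.npz");P=d["P"];pix=d["pix"]
sub=P[172:198,282:308].reshape(-1,3);sub=sub[(sub[:,2]>.07)&(sub[:,2]<.085)];print("top",len(sub),(sub.min(0)+sub.max(0))/2)
E
```

```text
420 [nan nan nan] [nan nan nan]
65 0.0734957995066684 [ 0.5761 -0.2766  0.0734] ((0.5775320529937744, -0.28039994835853577), (0.024253491312265396, 0.012827840633690357), 86.45359802246094) [ 0.5775 -0.2805  0.0737]
251 0.041337778009428616 [ 0.5741 -0.2717  0.0412] ((0.5777217745780945, -0.2797608971595764), (0.03908677399158478, 0.03245093300938606), 85.8328628540039) [ 0.578  -0.2799  0.042 ]Traceback (most recent call last):
  File "<stdin>", line 11, in <module>
    return umr_minimum(a, axis, None, out, keepdims, initial, where)
ValueError: zero-size array to reduction operation minimum which has no identity
```

View pics/w1c.png

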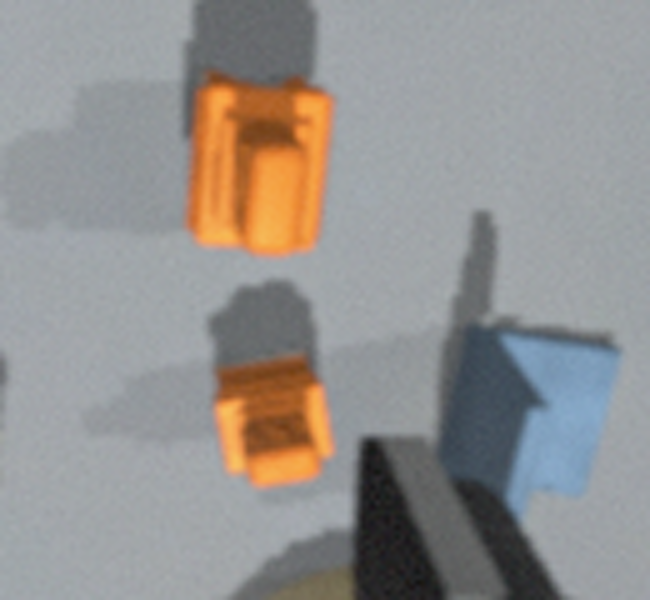

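```bash
python3 - <<'E'
from h import *
p,R=plan([0.5777,-0.2802,0.09],-4,3,0.045)
p,R=plan([0.5777,-0.2802,0.0465],-4,2,0.045,p,R)
E
```

```text
yaw0 -0.1 droll 3.9
[0.045, 0.0013, 0.0116, 0.0441, 1.3, 0.045, 0.0015, 0.0116, 0.044, 1.3, 0.045, 0.0018, 0.0115, 0.0441, 1.3]
yaw0 -4.0 droll 0.0
[0.045, 0.0, 0.0, 0.0217, 0.0, 0.045, 0.0, 0.0, 0.0218, 0.0]
```

Call:
step_arm --moves '[0.045,0.001,0.012,0.044,1.3,0.045,0.002,0.012,0.044,1.3,0.045,0.002,0.011,0.044,1.3,0.045,0,0,0,0,0.045,0,0,0,0]'

```text
clock: 3.2
position: [0.5787, -0.2803, 0.0916]
tcp_rot: [2.297, 2.142, 0.0]
ft_force: [0.8, 0.8, 0.8]
width: 0.524
```

```bash
python3 - <<'E'
from h import *
np.set_printoptions(precision=4,suppress=True)
f=manip.grab_frame("wrist"); save(f,"w2.png",None,1.5)
P=pts(f);pix=f["pixels"];hsv=cv2.cvtColor(pix,cv2.COLOR_RGB2HSV)
m=(hsv[...,0]<14)&(hsv[...,1]>150);q=P[m];q=q[np.abs(q[:,0]-.578)<.03];q=q[np.abs(q[:,1]+.28)<.04]
for a,b in [(.068,.085),(.034,.05)]:
    t=q[(q[:,2]>a)&(q[:,2]<b)]; print(len(t),np.median(t[:,2]),cv2.minAreaRect(t[:,:2].astype(np.float32)))
s,p,R=pose();print(p,R,s["clock"],s["width"])
plan([p[0],p[1],0.0465],-4,2,0.045)
E
```

```text
442 0.07337808832088612 ((0.5779224634170532, -0.27989962697029114), (0.025326482951641083, 0.01348880585283041), 86.3481216430664)
620 0.04143065377632868 ((0.57851243019104, -0.28015410900115967), (0.03991524502635002, 0.03170560300350189), 87.16879272460938)
[ 0.5793 -0.2804  0.0923] [[ 0.0693  0.9976  0.0022]
 [ 0.9976 -0.0693 -0.0012]
 [-0.0011  0.0023 -1.    ]] 3.25 0.5261273123205796
yaw0 -3.97 droll 0.03
[0.045, 0.0, -0.0001, 0.0229, 0.0, 0.045, 0.0, -0.0, 0.0229, 0.0]
```

View pics/w2.png

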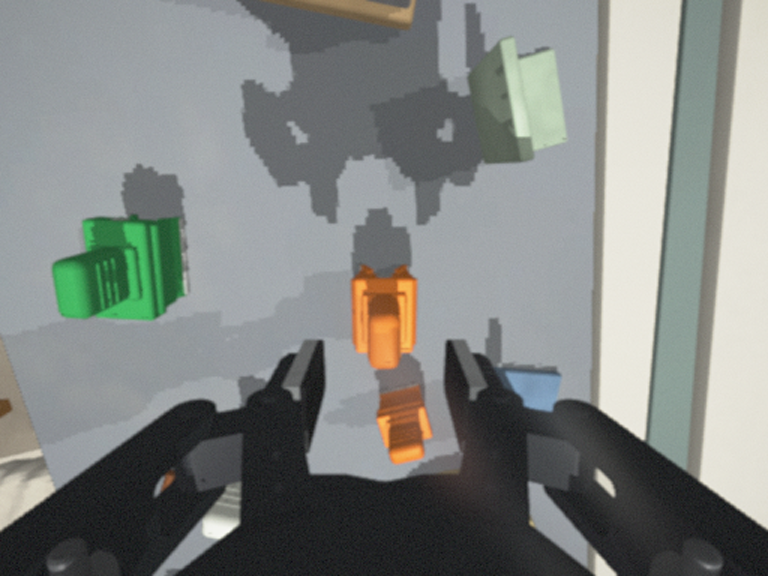

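Call:
step_arm --moves '[0.045,0,0,0.023,0,0.045,0,0,0.023,0,0.045,0,0,0,0,0.0,0,0,0,0,0.0,0,0,0,0,0.0,0,0,0,0,0.0,0,0,0,0]'

```text
clock: 4.12
position: [0.5799, -0.2797, 0.046]
tcp_rot: [2.294, 2.143, 0.001]
ft_force: [-0.5, -0.1, 7.1]
width: 0.154
```

Call:
step_arm --moves '[0.0,0,0,-0.03,0,0.0,0,0,-0.06,0,0.0,0,0,-0.06,0,0.0,0,0,0,0]'

```text
clock: 4.62
position: [0.5821, -0.2807, 0.2006]
tcp_rot: [2.288, 2.137, 0.006]
ft_force: [-0.6, 0.3, -0.6]
width: 0.157
```

```bash
python3 - <<'E'
from h import *
np.set_printoptions(precision=4,suppress=True)
f=manip.grab_frame("wrist"); save(f,"w3.png",None,1.5)
t=manip.grab_frame("top");np.savez("t3.npz",P=pts(t),pix=t["pixels"]);save(t,"t3.png",(140,260,110,310),4)
s,p,R=pose();print(p,R,s["clock"],s["width"],s["ft_force"],s["ft_torque"])
P=pts(f);pix=f["pixels"];hsv=cv2.cvtColor(pix,cv2.COLOR_RGB2HSV)
m=(hsv[...,0]<14)&(hsv[...,1]>150);q=(P[m]-p)@R
print(len(q)); 
q=q[np.abs(q[:,0])<.03];q=q[np.abs(q[:,1])<.03];q=q[np.abs(q[:,2])<.06]
print(np.percentile(q,[2,50,98],axis=0))
b=q[q[:,2]>0]; print(len(b),np.median(b[:,2]),cv2.minAreaRect(b[:,:2].astype(np.float32)))
E
```

```text
[ 0.5789 -0.2791  0.1951] [[ 0.0682  0.9977  0.0013]
 [ 0.9977 -0.0682 -0.0006]
 [-0.0005  0.0013 -1.    ]] 4.725 0.158557834136309 [ 0.1456  0.1216 -1.4142] [ 0.0029 -0.005  -0.0236]
2222
[[-0.0111 -0.0107 -0.0342]
 [ 0.0104  0.0039 -0.0048]
 [ 0.0177  0.0174  0.0252]]
367 0.004977970139299131 ((0.00947711430490017, 0.003206368535757065), (0.031766101717948914, 0.01737044006586075), 89.19429779052734)
```

View pics/w3.png

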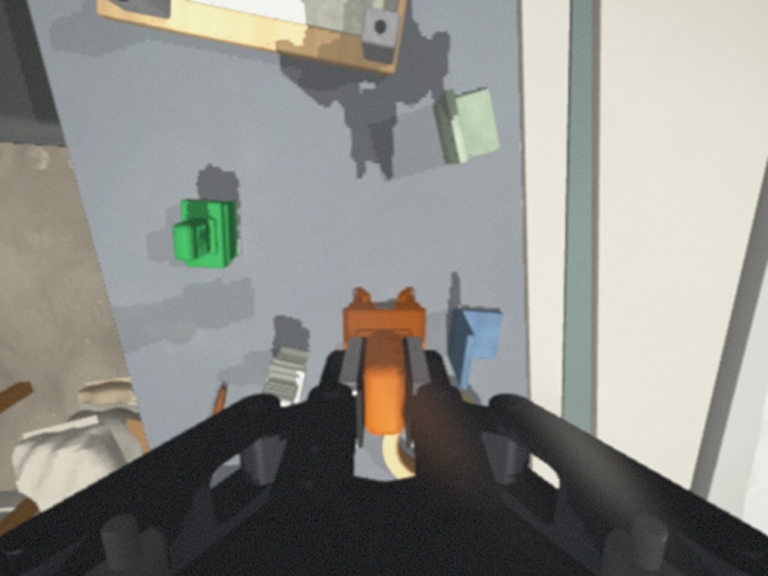

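View pics/t3.png

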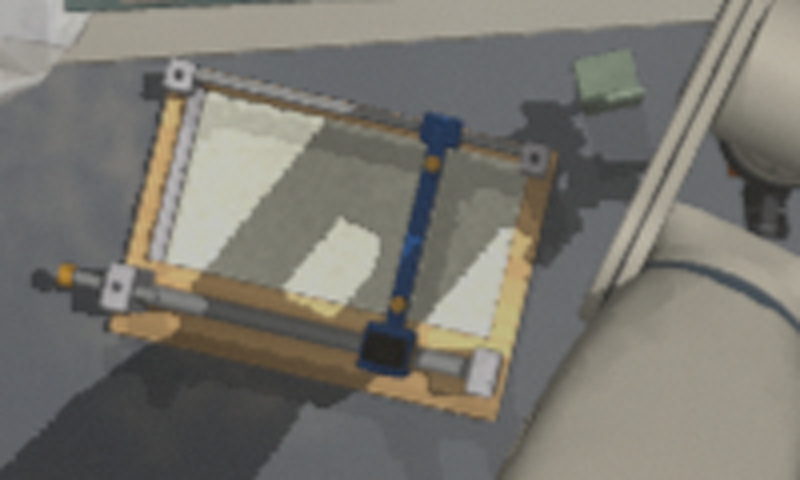

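```bash
python3 - <<'E'
from h import *
np.set_printoptions(precision=4,suppress=True)
d=np.load("t1.npz");P=d["P"]
q=P[190:250,130:245].reshape(-1,3);q=q[~np.isnan(q[:,0])]
st=q[(q[:,2]>.078)&(q[:,1]>.14)];ot=q[(q[:,2]>.075)&(q[:,1]<-.06)];ca=q[(q[:,2]>.108)&(q[:,1]<.05)&(q[:,1]>-.06)]
for t in (st,ot,ca): print(len(t),t.mean(0),(t.min(0)+t.max(0))/2,cv2.minAreaRect(t[:,:2].astype(np.float32)))
v=(st.mean(0)-ot.mean(0))[:2];print(np.degrees(np.arctan2(v[1],v[0])),np.linalg.norm(v),(st.mean(0)+ot.mean(0))/2)
plan([0.44,-0.02,0.25],-12,6,0.0)
E
```

```text
112 [0.503  0.1722 0.0857] [0.5028 0.1732 0.0862] ((0.503976583480835, 0.17418408393859863), (0.03928530588746071, 0.03561728820204735), 32.451385498046875)
79 [ 0.437  -0.09    0.0831] [ 0.4368 -0.0899  0.0829] ((0.4371403753757477, -0.08990660309791565), (0.019132187590003014, 0.03315482661128044), 78.2252426147461)
44 [ 0.4545 -0.0197  0.1173] [ 0.4551 -0.02    0.1166] ((0.45506051182746887, -0.02003716677427292), (0.023086272180080414, 0.014127234928309917), 88.36833190917969)
75.88203179382381 0.2703654039281415 [0.47   0.0411 0.0844]
yaw0 -3.91 droll 8.09
[0.0, 0.0415, -0.026, -0.0092, 1.3, 0.0, 0.0409, -0.027, -0.0092, 1.4, 0.0, 0.0402, -0.028, -0.0092, 1.3, 0.0, 0.0396, -0.0288, -0.0092, 1.4, 0.0, 0.0389, -0.0299, -0.0092, 1.3, 0.0, 0.0382, -0.0307, -0.0092, 1.4]
```

Call:
step_arm --moves '[0.0,0.042,-0.026,-0.009,1.7,0.0,0.041,-0.027,-0.009,1.7,0.0,0.04,-0.028,-0.009,1.7,0.0,0.04,-0.029,-0.009,1.7,0.0,0.039,-0.03,-0.009,1.7,0.0,0.038,-0.031,-0.009,1.7,0.0,0,0,0,0,0.0,0,0,0,0]'

```text
clock: 5.72
position: [0.4432, -0.0171, 0.2473]
tcp_rot: [-2.476, -1.932, 0.002]
ft_force: [-0.1, -0.0, -1.1]
width: 0.158
```

```bash
python3 - <<'E'
from h import *
np.set_printoptions(precision=4,suppress=True)
f=manip.grab_frame("wrist"); save(f,"w4.png",None,1.5);np.savez("w4.npz",P=pts(f),pix=f["pixels"])
s,p,R=pose();print(p,R,s["clock"],s["ft_force"])
P=pts(f);q=P.reshape(-1,3);q=q[~np.isnan(q[:,0])]
a=np.radians(76);ex=np.array([np.sin(a),-np.cos(a)]);ey=np.array([np.cos(a),np.sin(a)])
c=(q[:,:2]-[.47,.0411]);X=c@ex;Y=c@ey
for n,m in dict(stop=(q[:,2]>.08)&(q[:,2]<.1)&(Y>.1)&(Y<.16)&(abs(X)<.035),other=(q[:,2]>.075)&(q[:,2]<.1)&(Y<-.11)&(abs(X)<.03),tab=(q[:,2]>.108)&(q[:,2]<.13)&(Y<-.03)&(Y>-.1)&(abs(X)<.03),
    bump=(q[:,2]>.073)&(q[:,2]<.082)&(Y<.0)&(Y>-.045)&(abs(X)<.012)).items():
    t=np.c_[X,Y,q[:,2]][m]
    if len(t)>3: print(n,len(t),np.percentile(t,[2,50,98],axis=0))
m=(q[:,2]>.06)&(q[:,2]<.072)&(abs(X)<.02)&(Y>-.03)&(Y<.07)
t=np.c_[X,Y,q[:,2]][m];print("rod",len(t),np.percentile(t,[2,50,98],axis=0),np.polyfit(t[:,1],t[:,0],1))
for k in np.arange(-.03,.09,.02):
    u=t[(t[:,1]>k)&(t[:,1]<k+.02)]
    if len(u)>5: print(k,len(u),np.percentile(u[:,0],[3,97]).mean(),u[:,2].max())
for n in ["rod","stop_block","carriage_grip","carriage_bumper"]:
  print(n,[(round(d["p"],2),world(f,d["at"])) for d in manip.spot_point(n,f)][:4])
E
```

```text
[ 0.4435 -0.0175  0.2474] [[ 0.2439  0.9698 -0.0015]
 [ 0.9698 -0.2439 -0.0001]
 [-0.0005 -0.0014 -1.    ]] 5.775 [ 0.0978  0.3066 -0.6793]
stop 7 [[-0.0041  0.1101  0.0801]
 [-0.0033  0.1118  0.0805]
 [-0.0004  0.1145  0.081 ]]
tab 329 [[-0.0103 -0.0729  0.1104]
 [-0.004  -0.0601  0.1174]
 [ 0.0033 -0.049   0.1191]]
bump 62 [[-0.011  -0.0442  0.0754]
 [-0.0032 -0.0431  0.0792]
 [ 0.0106 -0.0399  0.0819]]
rod 1290 [[-0.0112 -0.0277  0.0608]
 [-0.0034  0.0226  0.0668]
 [ 0.0044  0.0682  0.069 ]] [ 0.0089 -0.0036]
-0.03 241 -0.003500484272063735 0.07009135629792768
-0.009999999999999998 246 -0.003640860021079589 0.06962279616968564
0.010000000000000002 246 -0.003787100408697664 0.06954395531758073
0.03 278 -0.0027260256799284833 0.06941982747608116
0.05 279 -0.0028820605694354815 0.06968873412847687
rod [(0.57, array([0.4672, 0.0478, 0.0621]))]
stop_block [(0.42, array([0.466 , 0.0532, 0.0617]))]
carriage_grip [(0.66, array([ 0.45  , -0.0171,  0.1036])), (0.22, array([ 0.6559, -0.1862,  0.0039]))]
carriage_bumper [(0.61, array([0.4561, 0.0044, 0.0771]))]
```

View pics/w4.png

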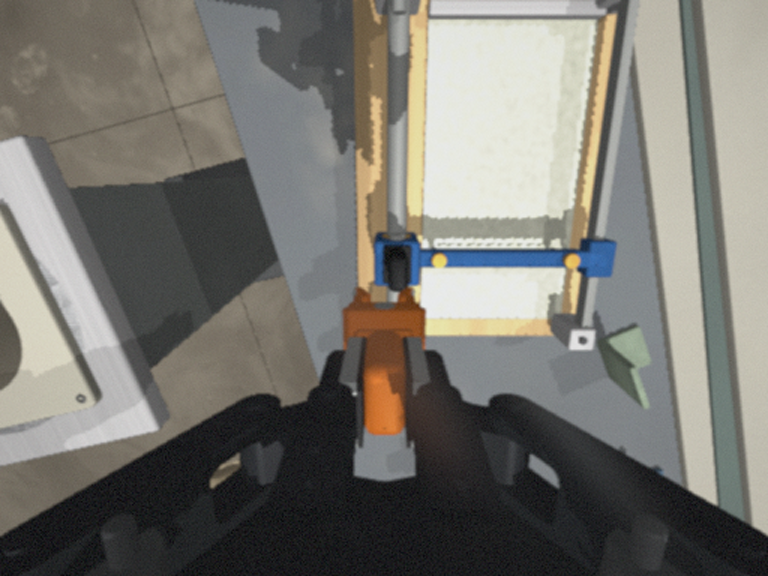

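```bash
python3 - <<'E'
from h import *
p,R=plan([0.4773,0.0805,0.24],-14.2,2,0.0)
p,R=plan([0.4773,0.0805,0.13],-14.2,2,0.0,p,R)
E
```

```text
yaw0 -14.19 droll 0.01
[0.0, 0.0518, 0.0042, 0.0039, 0.0, 0.0, 0.0517, 0.0042, 0.0039, 0.0]
yaw0 -14.19 droll 0.01
[0.0, 0.0, 0.0001, 0.055, 0.0, 0.0, 0.0001, 0.0, 0.055, 0.0]
```

Call:
step_arm --moves '[0.0,0.052,0.004,0.004,0,0.0,0.052,0.004,0.004,0,0.0,0,0,0.055,0,0.0,0,0,0.055,0,0.0,0,0,0,0,0.0,0,0,0,0]'

```text
clock: 6.72
position: [0.4779, 0.0816, 0.1316]
tcp_rot: [2.478, 1.93, 0.002]
ft_force: [-0.2, -0.6, -0.6]
width: 0.155
```

```bash
cat > m.py <<'E'
from h import *
import sys
np.set_printoptions(precision=4,suppress=True)
f=manip.grab_frame("wrist"); save(f,sys.argv[1]+".png",None,1.5)
s,p,R=pose();print(p,np.degrees(np.arctan2(R[1,1],R[0,1])),s["clock"],s["ft_force"])
P=pts(f);pix=f["pixels"];hsv=cv2.cvtColor(pix,cv2.COLOR_RGB2HSV)
T=(P-p)@R; o=(hsv[...,0]<14)&(hsv[...,1]>150)
print("clip wings by row (tool y min,max, centre, tool z)")
for r in range(185,235,4):
    c=np.where(o[r]&(T[r,:,2]>0)&(T[r,:,2]<.03))[0]
    if len(c)>10: print(r,c.min(),c.max(),(T[r,c.min(),1]+T[r,c.max(),1])/2,T[r,c].mean(0))
print("rod")
zw=P[...,2]
for r in range(0,215,15):
    c=np.where((zw[r]>.058)&(zw[r]<.0705)&(abs(T[r,:,1])<.018)&(~o[r]))[0]
    if len(c)>5: print(r,c.min(),c.max(),(T[r,c.min(),1]+T[r,c.max(),1])/2,np.median(T[r,c,0]),zw[r,c].max(), zw[r,c].min())
E
python3 m.py w5
```

```text
[0.4784 0.0817 0.1323] -14.158430161300142 6.775 [ 0.701  -0.3921 -0.7254]
clip wings by row (tool y min,max, centre, tool z)
201 237 275 -0.0007547963129769008 [ 0.0187 -0.0009  0.0158]
205 233 279 -0.0005797369057384304 [ 0.0187 -0.0004  0.0084]
209 230 282 -0.00042852635874137106 [ 0.0172 -0.0009  0.0057]
213 230 281 -0.0007643628827186857 [ 0.0148 -0.0012  0.0054]
217 230 281 -0.000762174477522983 [ 0.0124 -0.0009  0.0052]
221 230 281 -0.0007960693010766583 [ 0.0108 -0.0007  0.0031]
rod
105 245 265 -0.0015328055679012216 0.07590977505426579 0.06552095630585575 0.06205750385710565
120 245 265 -0.0015397941845220692 0.06528121758820239 0.0685975413511076 0.06090018594625646
135 245 265 -0.0015835844957721897 0.054430207957923846 0.06902741135356574 0.06067541027077264
150 245 265 -0.0015821973728314996 0.04323148462406233 0.06855878653626668 0.06029463595278689
165 246 265 -0.001200504680476517 0.031628043183961084 0.06841850257672275 0.06203001226464869
180 246 264 -0.001628456090440475 0.01979390527032492 0.06905367305351534 0.062324333953290845
195 246 264 -0.001653162586326203 0.0073943685132300966 0.06889744972296666 0.062172486548757816
```

View pics/w5.png

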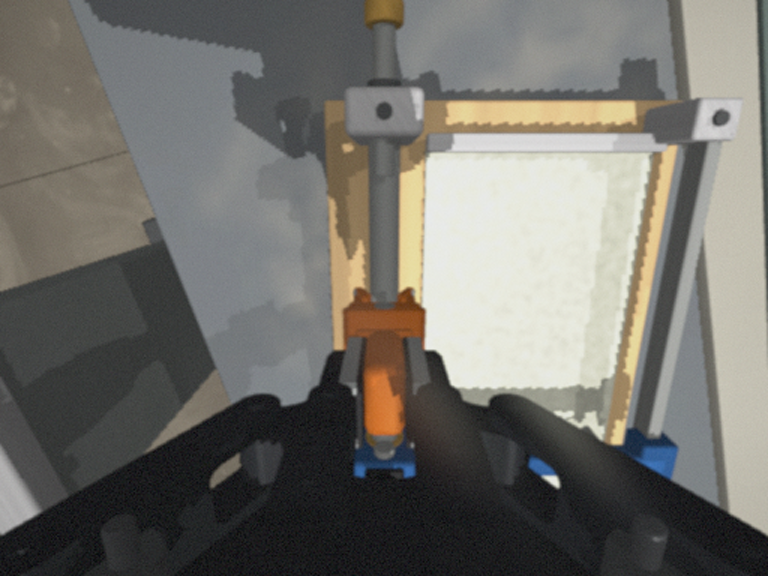

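Call:
step_arm --moves '[0.0,0,-0.0008,0.012,0,0.0,0,0,0.012,0,0.0,0,0,0.004,0,0.0,0,0,0,0,0.0,0,0,0,0]'

```text
clock: 7.4
position: [0.4763, 0.0821, 0.1025]
tcp_rot: [2.477, 1.932, 0.001]
ft_force: [1.2, -0.0, 1.3]
width: 0.157
```

```bash
python3 m.py w6
```

```text
[0.4762 0.0821 0.1025] -14.113959795207029 7.45 [ 1.2763 -0.6627 -2.002 ]
clip wings by row (tool y min,max, centre, tool z)
201 237 275 -9.014197371965283e-05 [0.0189 0.0002 0.0153]
205 232 279 -0.00031333643893463776 [ 0.019  -0.0003  0.0077]
209 230 283 0.0006330640002149201 [0.0175 0.0002 0.005 ]
213 230 282 0.0001854859271839338 [ 0.0152 -0.0003  0.0046]
217 230 282 0.0001864010020829511 [ 0.0126 -0.0003  0.0048]
221 230 282 0.00022556870223321146 [0.011  0.0001 0.0026]
rod
90 235 280 0.0007827306952857653 0.08442727401797147 0.06605840070016744 0.061211215023804916
105 246 270 0.001295584357089864 0.07548322547627498 0.06592283421678508 0.05959132597307554
120 246 269 0.0008978925691859973 0.06631603082397441 0.06896489660627164 0.06132314854182369
135 246 269 0.0009104260231954197 0.05696297247989355 0.06875173528035028 0.060942560217773334
150 246 269 0.0009277852703464982 0.04733356609676227 0.06917832061492696 0.06024338074502589
165 246 269 0.0009803868527740963 0.037483980728037006 0.06824633444410841 0.05945099058300307
180 247 268 0.0009231011319911363 0.027280644855428887 0.06911895877861435 0.06207322159805259
195 235 276 -0.0004498017828368263 0.01656151255557333 0.06957465054445722 0.06000177220480643
```

Call:
step_arm --moves '[0.0,0,0.0006,0.002,0,0.0,0,0,0.002,0,0.0,0,0,0,0]'

```text
clock: 7.82
position: [0.4771, 0.0819, 0.0984]
tcp_rot: [2.477, 1.931, 0.001]
ft_force: [2.8, -0.2, 1.1]
width: 0.16
```

Call:
step_arm --moves '[0.0,0,0,0.002,0,0.0,0,0,0.001,0,0.0,0,0,0,0]'

```text
clock: 8.2
position: [0.4769, 0.0819, 0.0955]
tcp_rot: [2.477, 1.931, 0.001]
ft_force: [3.6, -0.6, 3.7]
width: 0.158
```

Call:
step_arm --moves '[0.0,0,0,0.002,0,0.0,0,0,0,0]'

```text
clock: 8.45
position: [0.4766, 0.0819, 0.0932]
tcp_rot: [2.478, 1.932, 0.0]
ft_force: [3.7, 0.1, 0.7]
width: 0.152
```

Call:
step_arm --moves '[0.0,0,0.0004,0.002,0,0.0,0,0,0,0]'

```text
clock: 8.7
position: [0.4766, 0.0818, 0.0909]
tcp_rot: [-2.477, -1.931, 0.001]
ft_force: [2.8, -0.0, -1.8]
width: 0.155
```

```bash
python3 m.py w7; python3 - <<'E'
from h import *
f=manip.grab_frame("scene"); save(f,"s7.png",(190,310,130,290),5)
E
```

```text
[0.4766 0.0817 0.0909] -14.1185844677213 8.75 [ 3.3356  0.3122 -1.3695]
clip wings by row (tool y min,max, centre, tool z)
201 235 279 0.0008156842788504971 [ 0.0187 -0.0004  0.016 ]
205 232 280 9.701105541566005e-05 [ 0.0188 -0.0009  0.008 ]
209 231 282 0.00041411908465645037 [0.0175 0.0002 0.0049]
213 230 282 8.26999839584593e-05 [ 0.0151 -0.0006  0.0046]
217 230 282 8.600773226862847e-05 [ 0.0127 -0.0001  0.0046]
221 230 282 0.0001164409239326706 [0.0109 0.0002 0.0028]
rod
90 244 270 0.0004407924064662224 0.08350993346102842 0.06591589315967825 0.059879263348105144
105 245 270 0.0008162782392203793 0.07512609501536568 0.0661596976760285 0.06163442370658104
120 245 270 0.0008135692931042862 0.06657563319984633 0.06892033900827263 0.060826571984225836
135 245 270 0.0008294753548356943 0.05786230857795291 0.0683086247450646 0.06005430157514094
150 245 269 0.00046159292937368764 0.04883166939208061 0.06844280837112035 0.0614317928381517
165 245 269 0.0004480802258225369 0.039553092324697475 0.06864159466978328 0.06016190146909434
180 245 269 0.0005060559213171984 0.030034084444610042 0.06860409399483788 0.06065433256291347
195 246 269 0.0008823222591052117 0.020053977126313807 0.06849323039457175 0.06046256184037768
```

View pics/s7.png

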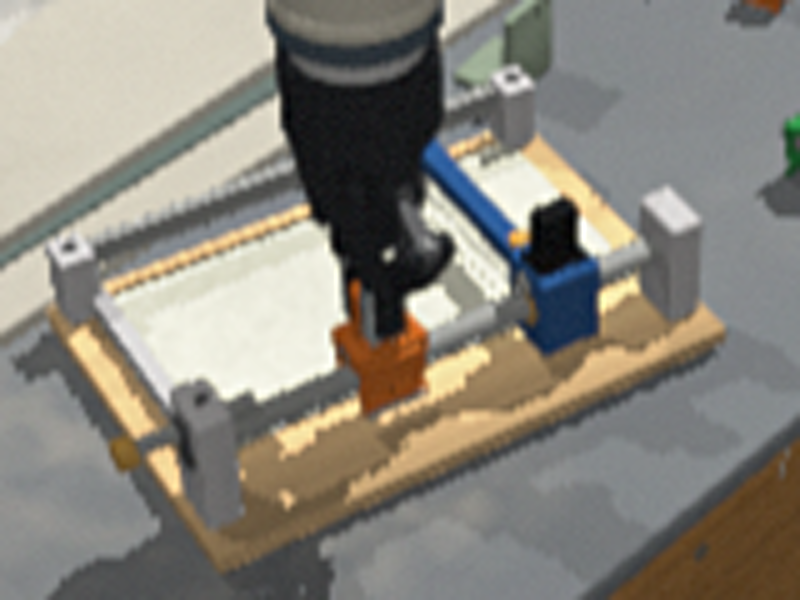

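View pics/w7.png

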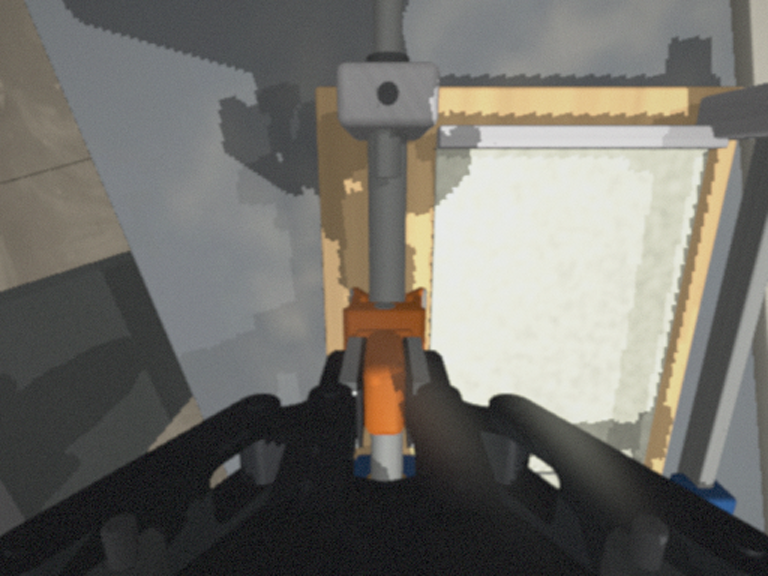

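Call:
step_arm --moves '[0.0,0,0.0004,0.002,0,0.0,0,0,0,0]'

```text
clock: 9.05
position: [0.4768, 0.0816, 0.0889]
tcp_rot: [-2.477, -1.931, 0.001]
ft_force: [2.4, -0.1, -4.4]
width: 0.15
```

Call:
step_arm --moves '[0.0,0,0,0.0015,0,0.0,0,0,0,0]'

```text
clock: 9.3
position: [0.4769, 0.0816, 0.0875]
tcp_rot: [-2.477, -1.931, 0.001]
ft_force: [2.2, -0.6, -3.3]
width: 0.162
```

Call:
step_arm --moves '[0.0,0,0,0.001,0,0.0,0,0,0,0]'

```text
clock: 9.55
position: [0.477, 0.0816, 0.0867]
tcp_rot: [-2.477, -1.931, 0.001]
ft_force: [2.0, 0.1, -5.2]
width: 0.162
```

Call:
step_arm --moves '[0.0,0,0,0.001,0,0.0,0,0,0,0]'

```text
clock: 9.8
position: [0.4772, 0.0817, 0.0857]
tcp_rot: [-2.478, -1.932, 0.0]
ft_force: [2.5, -0.6, -3.5]
width: 0.151
```

Call:
step_arm --moves '[0.0,0,0,0.0005,0,0.0,0,0,0,0]'

```text
clock: 10.05
position: [0.4774, 0.0817, 0.0855]
tcp_rot: [2.477, 1.932, 0.0]
ft_force: [-0.0, -1.6, 2.1]
width: 0.155
```

```bash
python3 m.py w8
```

```text
[0.4774 0.0817 0.0856] -14.115167380960532 10.1 [ 0.039  -0.603   3.4351]
clip wings by row (tool y min,max, centre, tool z)
201 237 274 -0.0004811584201126354 [ 0.019  -0.0018  0.0151]
205 232 278 -0.0007448193379883151 [ 0.0189 -0.001   0.0078]
209 230 282 7.952437222251852e-05 [0.0175 0.0001 0.0048]
213 230 282 9.398123037141892e-05 [ 0.0151 -0.0004  0.0046]
217 230 282 8.15997051492514e-05 [ 0.0127 -0.0001  0.0046]
221 230 281 -0.00031259286858909257 [ 0.0111 -0.0005  0.0025]
rod
90 243 269 -0.00015977530222093753 0.0831150129203545 0.06548382926355761 0.06143105690306866
105 243 269 -0.00017390072972409912 0.07500782519162132 0.06592583402106089 0.06016670719222006
120 243 269 -0.0001718761698137998 0.06670758776745707 0.06839989097741281 0.06038061118524321
135 243 269 -0.00016253333015668094 0.058251394949798786 0.06910351739822848 0.060402694535486384
150 243 268 -0.00051274306420986 0.04948862673565621 0.0695603970809067 0.06065142146478156
165 244 268 -0.00015747158683212734 0.04058952303990811 0.06869180793096871 0.06197504498372072
180 244 268 -0.00017765583553412375 0.03135950515546009 0.06865439276616805 0.062153716253541685
195 244 268 -0.00015448915360107094 0.02187407555450498 0.06900543402297546 0.06024704979317738
```

Call:
step_arm --moves '[0.0,0,0,0.0003,0,0.0,0,0,0,0]'

```text
clock: 10.35
position: [0.4774, 0.0817, 0.0855]
tcp_rot: [2.477, 1.932, 0.0]
ft_force: [-1.0, -0.8, 6.1]
width: 0.154
```

Call:
step_arm --moves '[0.04,0,0,-0.0004,0,0.04,0,0,0,0,0.04,0,0,0,0,0.04,0,0,-0.01,0,0.04,0,0,-0.05,0,0.04,0,0,-0.03,0,0.04,0,0,0,0]'

```text
clock: 11.22
position: [0.479, 0.0819, 0.1782]
tcp_rot: [2.475, 1.93, 0.008]
ft_force: [-0.2, -0.1, -0.2]
width: 0.469
```

```bash
python3 - <<'E'
from h import *
s,p,R=pose()
a=np.radians(75.9);ey=np.array([np.cos(a),np.sin(a)]);ex=np.array([np.sin(a),-np.cos(a)])
mid=np.array([.4774,.0817])-ey*.04  # tcp-based rod axis, s approx
plan([*(mid+ey*(-.11)),0.19],-14.1,3,0.04)
E
```

```text
yaw0 -14.12 droll -0.02
[0.04, -0.0502, -0.0005, -0.004, -0.0, 0.04, -0.0502, -0.0004, -0.0041, -0.0, 0.04, -0.0502, -0.0005, -0.004, -0.0]
```

Call:
step_arm --moves '[0.04,-0.05,0,-0.004,0,0.04,-0.05,0,-0.004,0,0.04,-0.05,0,-0.004,0,0.04,0,0,0,0,0.04,0,0,0,0]'

```text
clock: 11.85
position: [0.4404, -0.0637, 0.1869]
tcp_rot: [-2.478, -1.93, 0.001]
ft_force: [0.3, 0.4, -0.1]
width: 0.468
```

```bash
python3 - <<'E'
from h import *
np.set_printoptions(precision=4,suppress=True)
f=manip.grab_frame("wrist"); save(f,"w9.png",None,1.5)
s,p,R=pose();print(p,np.degrees(np.arctan2(R[1,1],R[0,1])),s["clock"],s["ft_force"])
P=pts(f);pix=f["pixels"];hsv=cv2.cvtColor(pix,cv2.COLOR_RGB2HSV)
T=(P-p)@R; zw=P[...,2]
o=(hsv[...,0]<14)&(hsv[...,1]>150)&(abs(T[...,0])<.25)&(abs(T[...,1])<.04)
for n,m in dict(clip_tab=o&(zw>.1),clip_br=o&(zw>.072)&(zw<.09),ctab=(zw>.108)&(zw<.13)&(pix.sum(2)<200)&(abs(T[...,1])<.03)&(T[...,0]>.02)&(T[...,0]<.09),
   bump=(~o)&(zw>.072)&(zw<.081)&(abs(T[...,1])<.007)&(T[...,0]>.05)&(T[...,0]<.12)).items():
    t=np.c_[T[m],zw[m]]
    if len(t)>3: print(n,len(t));print(np.percentile(t,[2,50,98],axis=0),(t.min(0)+t.max(0))/2)
E
```

```text
[ 0.4406 -0.0632  0.187 ] -14.105525547916764 11.9 [-0.1678  0.3664  0.0206]
clip_tab 371
[[ 0.1354 -0.0072  0.0718  0.101 ]
 [ 0.1396  0.0006  0.0741  0.1129]
 [ 0.1451  0.0072  0.086   0.1152]] [0.1417 0.     0.0788 0.1082]
clip_br 962
[[ 0.1286 -0.0156  0.1008  0.0742]
 [ 0.1372  0.0032  0.1057  0.0813]
 [ 0.1558  0.0158  0.1128  0.0862]] [0.1433 0.0003 0.1062 0.0808]
ctab 562
[[ 0.0352 -0.0065  0.0677  0.1142]
 [ 0.0471  0.0002  0.0693  0.1176]
 [ 0.0584  0.0068  0.0728  0.1193]] [0.0466 0.0002 0.0723 0.1147]
bump 44
[[ 0.0641 -0.0056  0.106   0.0764]
 [ 0.0658 -0.0002  0.1078  0.0792]
 [ 0.0675  0.0053  0.1106  0.0809]] [0.0658 0.0002 0.1085 0.0785]
```

View pics/w9.png

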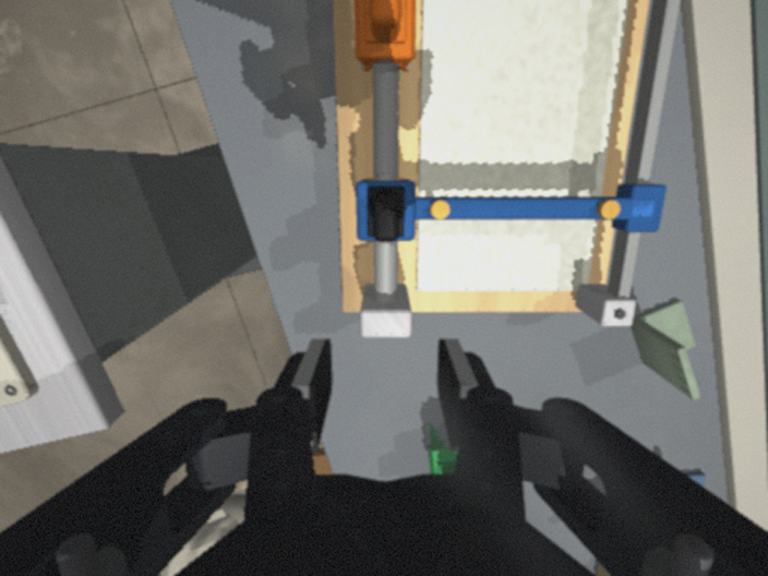

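Call:
step_arm --moves '[0.04,0.0466,0,0.03,0,0.04,0,0,0.05,0,0.04,0,0,0.018,0,0.04,0,0,0,0,0.0,0,0,0,0,0.0,0,0,0,0,0.0,0,0,0,0,0.0,0,0,0,0]'

```text
clock: 12.9
position: [0.4525, -0.0185, 0.0904]
tcp_rot: [2.477, 1.931, 0.002]
ft_force: [-2.4, 3.4, 6.6]
width: 0.159
```

```bash
python3 - <<'E'
from h import *
np.set_printoptions(precision=4,suppress=True)
F=[]
for i in range(3):
    f=manip.grab_frame("wrist"); s,p,R=pose(); F.append(np.r_[s["ft_force"],p,s["width"]])
save(f,"w10.png",None,1.5)
print(np.array(F),s["clock"])
E
```

```text
[[-2.2675  2.8825  7.4687  0.4525 -0.0185  0.0904  0.1568]
 [-3.6118  4.0108  7.0321  0.4525 -0.0185  0.0903  0.1592]
 [-1.8385  4.0823  8.0288  0.4525 -0.0185  0.0904  0.1521]] 13.05
```

View pics/w10.png

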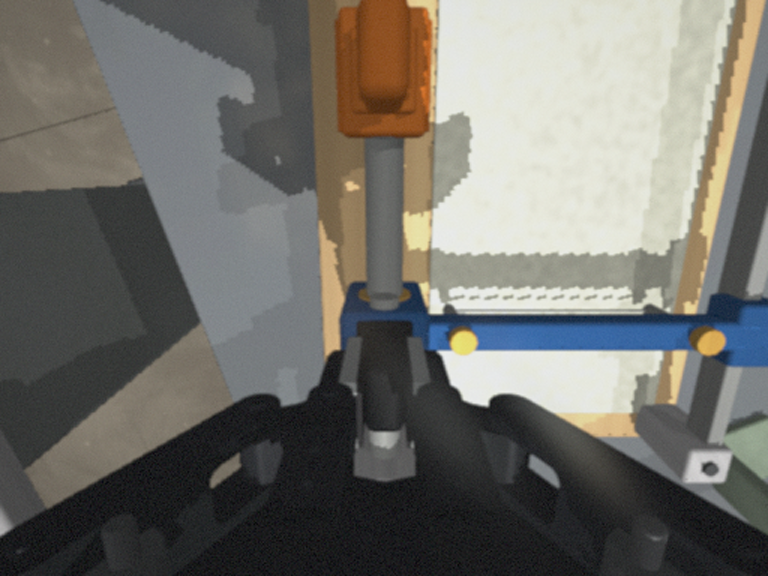

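Call:
step_arm --moves '[0.0,0.008,0,0,0,0.0,0.01,0,0,0,0.0,0.01,0,0,0,0.0,0.01,0,0,0,0.0,0.008,0,0,0,0.0,0,0,0,0]'

```text
clock: 13.8
position: [0.4638, 0.0264, 0.0904]
tcp_rot: [2.477, 1.931, 0.002]
ft_force: [-1.6, 4.7, 6.7]
width: 0.153
```

```bash
cat > g.py <<'E'
from h import *
import sys
np.set_printoptions(precision=4,suppress=True)
ey=np.array([np.cos(np.radians(75.9)),np.sin(np.radians(75.9))])
F=[]
for i in range(3):
    f=manip.grab_frame("wrist"); s,p,R=pose(); F.append(np.r_[np.array(s["ft_force"])[:2]@ey,s["ft_force"],p[:2]@ey,p])
F=np.array(F);print("Fy",F[:,0],F.mean(0),s["clock"])
save(f,sys.argv[1]+".png",(0,260,130,400),3)
P=pts(f);pix=f["pixels"];hsv=cv2.cvtColor(pix,cv2.COLOR_RGB2HSV)
T=(P-p)@R; zw=P[...,2]
o=(hsv[...,0]<14)&(hsv[...,1]>150)&(abs(T[...,1])<.03)&(zw>.065)
print("clip near end",np.percentile(T[o&(zw>.07)&(zw<.088)][:,0],[0,1,50,99,100]))
E
python3 g.py w11
```

```text
Fy [3.7706 2.576  3.1815] [ 3.176  -2.0232  3.7829  6.7744  0.1385  0.4638  0.0263  0.0904] 13.95
clip near end [0.0369 0.0371 0.0633 0.0753 0.0758]
```

View pics/w11.png

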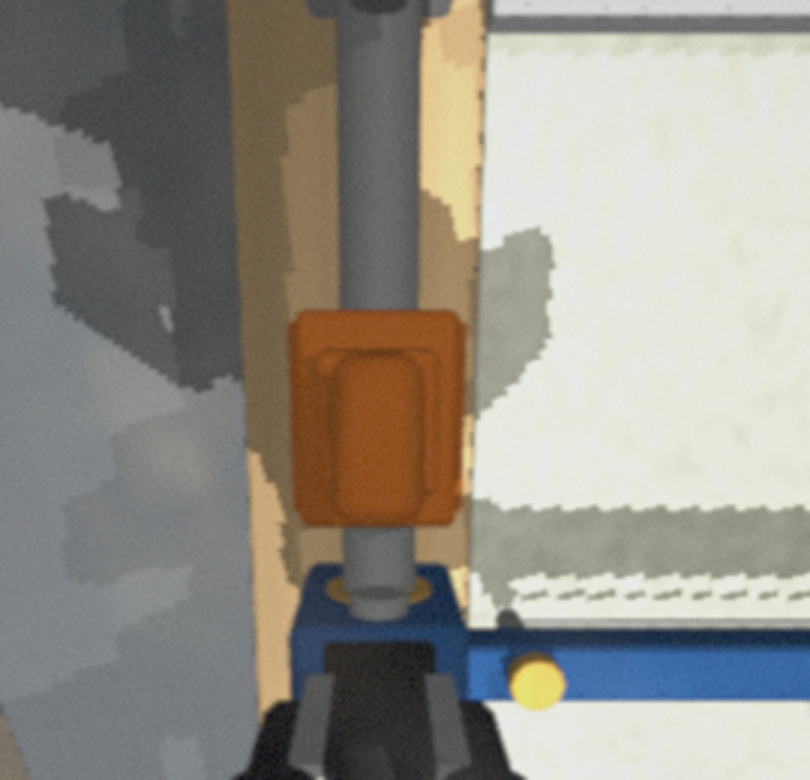

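```bash
cat > sc.py <<'E'
from h import *
np.set_printoptions(precision=4,suppress=True)
f=manip.grab_frame("wrist"); s,p,R=pose()
P=pts(f);T=(P-p)@R; zw=P[...,2]
m=(zw>.073)&(zw<.083)&(abs(T[...,1])<.006)&(T[...,0]>.08)
t=np.c_[T[m],zw[m]]; print(len(t)); 
if len(t): print(np.percentile(t,[0,5,50,95,100],axis=0))
for r in range(0,110,6): print(r,np.nanmedian(T[r,250:263],axis=0),np.nanmax(zw[r,250:263]))
E
python3 sc.py
```

```text
52
[[ 0.1244 -0.0051  0.0127  0.0731]
 [ 0.1245 -0.0044  0.0135  0.0734]
 [ 0.1249 -0.0006  0.0156  0.0748]
 [ 0.1254  0.0035  0.017   0.077 ]
 [ 0.1255  0.0039  0.0174  0.0778]]
0 [ 0.1248 -0.0001  0.0139] 0.07778260691171329
6 [ 0.125  -0.0001  0.0225] 0.06883542110039936
12 [ 0.1223 -0.0001  0.0227] 0.06891826754893804
18 [ 0.1194 -0.0001  0.0225] 0.07002498498440218
24 [0.1166 0.0002 0.0225] 0.0689568389275777
30 [ 0.1137 -0.0004  0.0222] 0.0690052478057431
36 [ 0.1108 -0.0001  0.0226] 0.06859645389602873
42 [ 0.108  -0.0001  0.0228] 0.06944572356969464
48 [ 0.105  -0.0001  0.0228] 0.0689429258220138
54 [ 0.102  -0.0001  0.0229] 0.06918235308700293
60 [ 0.0989 -0.0001  0.0225] 0.06909276402718148
66 [ 0.0958 -0.0001  0.0224] 0.06933747571685209
72 [ 0.0927 -0.0001  0.0225] 0.06984638693356413
78 [ 0.0896 -0.0001  0.0225] 0.06896871232741256
84 [ 0.0864 -0.0001  0.0226] 0.0691334101023936
90 [ 0.0833 -0.0001  0.0229] 0.06904763312633228
96 [ 0.08   -0.0001  0.0223] 0.0688204952458567
102 [ 0.0767 -0.0001  0.0229] 0.0680945488433326
108 [ 0.0732 -0.0001  0.0094] 0.08205071903906819
```

Call:
step_arm --moves '[0.0,0.006,0,0,0,0.0,0.005,0,0,0,0.0,0.002,0,0,0,0.0,0.002,0,0,0,0.0,0.002,0,0,0,0.0,0.002,0,0,0,0.0,0,0,0,0]'

```text
clock: 14.88
position: [0.4682, 0.0439, 0.0903]
tcp_rot: [2.477, 1.931, 0.0]
ft_force: [-3.1, -2.3, 7.8]
width: 0.16
```

```bash
python3 g.py w12; python3 sc.py|head -4
```

```text
Fy [-3.7587 -3.3793 -2.9967] [-3.3782 -2.9658 -2.7382  7.7742  0.1566  0.4682  0.0439  0.0904] 15.025
clip near end [0.0219 0.023  0.0496 0.0611 0.0615]
862
[[ 0.1064 -0.0059  0.0085  0.0731]
 [ 0.1069 -0.0051  0.0098  0.075 ]
 [ 0.1154 -0.0001  0.0115  0.0788]
```

Call:
step_arm --moves '[0.0,0.004,0,0,0,0.0,0.005,0,0,0,0.0,0.005,0,0,0,0.0,0.005,0,0,0,0.0,0.005,0,0,0,0.0,0.005,0,0,0,0.0,0.005,0,0,0,0.0,0.002,0,0,0,0.0,0,0,0,0]'

```text
clock: 16.2
position: [0.477, 0.0789, 0.0904]
tcp_rot: [2.477, 1.931, 0.001]
ft_force: [-1.8, -2.6, 7.3]
width: 0.152
```

```bash
python3 g.py w13; python3 sc.py|head -4
```

```text
Fy [-1.5015 -1.6679 -2.3113] [-1.8269 -2.8041 -1.1793  6.6959  0.1927  0.477   0.0789  0.0904] 16.35
clip near end [0.0217 0.0229 0.05   0.0611 0.0615]
986
[[ 0.08   -0.0059  0.0074  0.0733]
 [ 0.0814 -0.005   0.0086  0.0757]
 [ 0.1135 -0.0001  0.0112  0.0791]
```

View pics/w13.png

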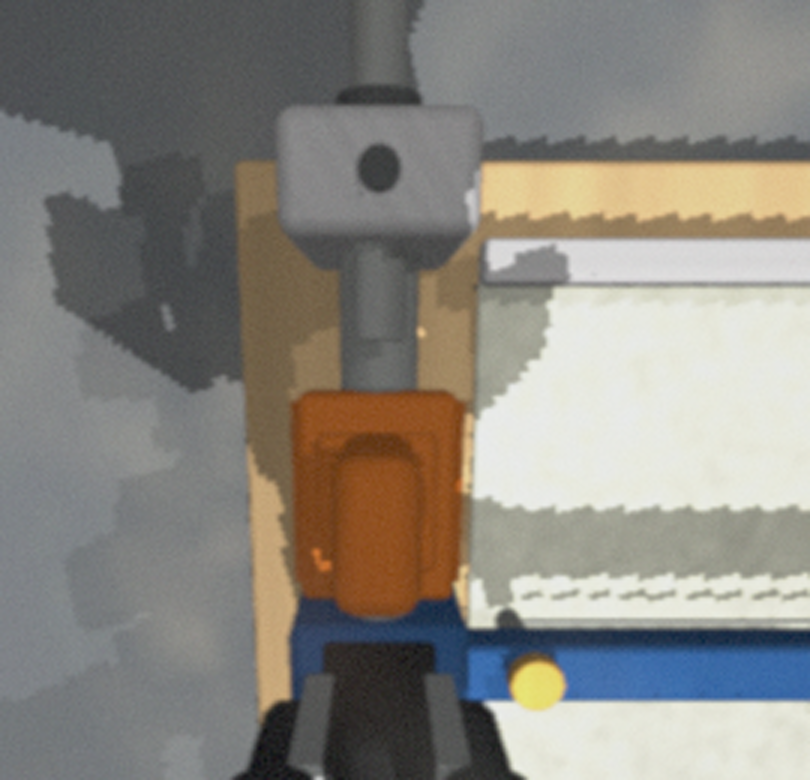

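```bash
sed -i 's/>.08)/>.0635)/' sc.py; python3 sc.py|tail -19
```

```text
0 [ 0.1235 -0.0001  0.0103] 0.08100879678235037
6 [ 0.1212 -0.0001  0.0108] 0.08065232707534703
12 [ 0.1187 -0.0003  0.0111] 0.08162828228165597
18 [ 0.116  -0.0001  0.0109] 0.0809463956883778
24 [ 0.1134 -0.0001  0.011 ] 0.08002712633130282
30 [ 0.11   -0.0001  0.0081] 0.08306606812218795
36 [ 0.106  -0.0001  0.0026] 0.08799703308197526
42 [ 0.1033 -0.0001  0.0021] 0.0891862364537647
48 [ 0.1005 -0.0001  0.0014] 0.09014309058366571
54 [ 0.0977 -0.0001  0.0003] 0.09107035808403821
60 [ 0.0952 -0.0003  0.0007] 0.0908718775200103
66 [ 0.0927 -0.0001  0.002 ] 0.08940209191494025
72 [ 0.09   -0.0001  0.0022] 0.0888123879014055
78 [ 0.0875 -0.0001  0.0045] 0.08691577297501304
84 [ 0.0853 -0.0001  0.0112] 0.08002463933293488
90 [ 0.0824 -0.0001  0.0116] 0.08041927587871511
96 [ 0.0794 -0.0001  0.0117] 0.08077644284052285
102 [ 0.0763 -0.0001  0.0109] 0.08050352323797627
108 [ 0.0732 -0.0001  0.0114] 0.0801635885789686
```

Call:
step_arm --moves '[0.0,0.003,0,0,0,0.0,0.002,0,0,0,0.0,0.001,0,0,0,0.0,0,0,0,0]'

```text
clock: 16.95
position: [0.4784, 0.0845, 0.0904]
tcp_rot: [2.477, 1.931, 0.0]
ft_force: [-2.4, -3.5, 6.8]
width: 0.154
```

```bash
python3 g.py w14; python3 sc.py|sed -n 2,3p
```

```text
Fy [-3.7427 -4.1113 -3.7052] [-3.853  -2.2758 -3.4011  7.3156  0.1985  0.4784  0.0845  0.0904] 17.1
clip near end [0.0219 0.0229 0.0497 0.0611 0.0615]
[[ 0.0652 -0.006   0.0074  0.0736]
 [ 0.0674 -0.005   0.0089  0.0756]
```

View pics/w14.png

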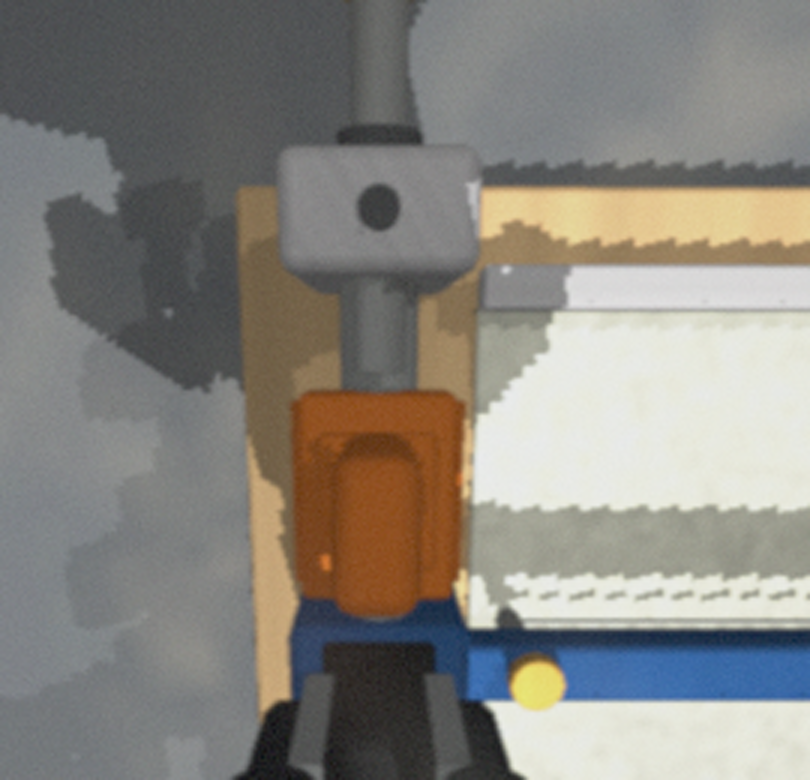

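Call:
step_arm --moves '[0.0,0.0008,0,0,0,0.0,0.0007,0,0,0,0.0,0,0,0,0]'

```text
clock: 17.52
position: [0.4788, 0.0859, 0.0904]
tcp_rot: [2.477, 1.931, 0.0]
ft_force: [-2.4, -3.4, 7.1]
width: 0.155
```

Call:
step_arm --moves '[0.0,0.0005,0,0,0,0.0,0,0,0,0]'

```text
clock: 17.77
position: [0.4789, 0.0863, 0.0904]
tcp_rot: [2.477, 1.931, 0.0]
ft_force: [-3.1, -3.6, 8.1]
width: 0.158
```

```bash
python3 g.py w15
```

```text
Fy [-5.5236 -5.6592 -5.2561] [-5.4796 -2.5407 -5.0116  7.7921  0.2004  0.4789  0.0863  0.0904] 17.925
clip near end [0.0216 0.0229 0.0498 0.0611 0.0615]
```

View pics/w15.png

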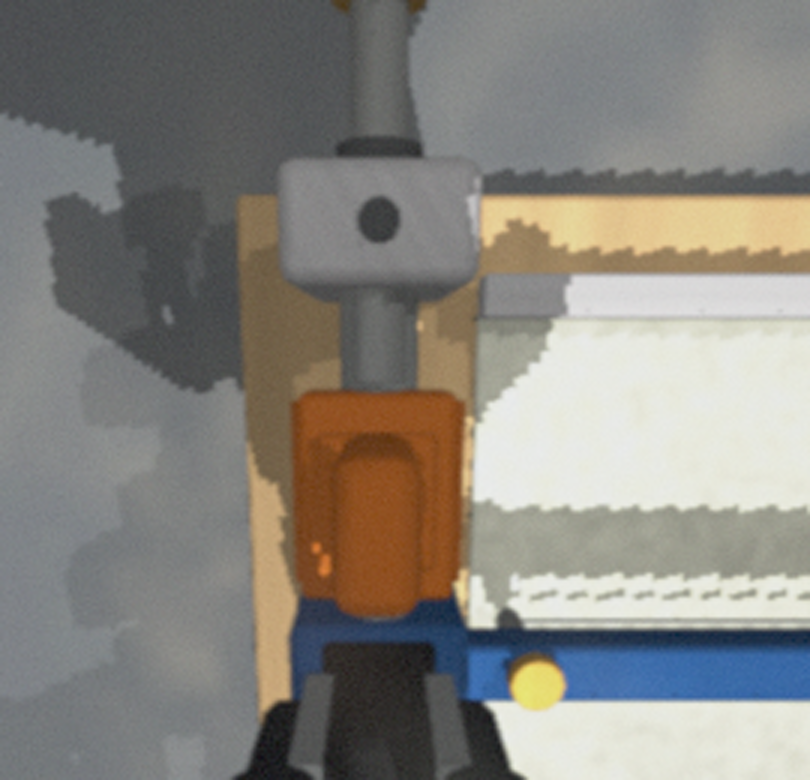

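Call:
step_arm --moves '[0.0,0.0005,0,0,0,0.0,0,0,0,0]'

```text
clock: 18.18
position: [0.479, 0.0868, 0.0904]
tcp_rot: [2.477, 1.931, 0.0]
ft_force: [-2.7, -3.9, 6.9]
width: 0.157
```

```bash
python3 g.py w16
```

```text
Fy [-5.0982 -4.6168 -4.3906] [-4.7019 -2.7778 -4.1502  8.0783  0.2009  0.479   0.0868  0.0904] 18.325
clip near end [0.0215 0.0229 0.0497 0.0611 0.0615]
```

Call:
step_arm --moves '[0.0,0.0004,0,0,0,0.0,0,0,0,0]'

```text
clock: 18.58
position: [0.4791, 0.0872, 0.0904]
tcp_rot: [2.477, 1.931, 0.0]
ft_force: [-2.2, -4.6, 8.0]
width: 0.155
```

```bash
python3 g.py w17
```

```text
Fy [-4.6807 -5.1341 -5.7406] [-5.1851 -2.4171 -4.739   7.8052  0.2013  0.4791  0.0872  0.0904] 18.725
clip near end [0.0216 0.0229 0.05   0.0611 0.0615]
```

Still sliding at about 5 N, with no stall. Continuing in small steps.

Call:
step_arm --moves '[0.0,0.0004,0,0,0,0.0,0,0,0,0]'

```text
clock: 18.98
position: [0.4792, 0.0876, 0.0903]
tcp_rot: [2.477, 1.931, 0.0]
ft_force: [-3.3, -5.0, 7.1]
width: 0.158
```

```bash
python3 g.py w18
```

```text
Fy [-4.4495 -4.4327 -5.0321] [-4.6381 -2.5679 -4.1371  7.7798  0.2017  0.4792  0.0876  0.0904] 19.125
clip near end [0.0219 0.023  0.0498 0.0611 0.0615]
```

Call:
step_arm --moves '[0.0,0.0004,0,0,0,0.0,0,0,0,0]'

```text
clock: 19.38
position: [0.4792, 0.0878, 0.0904]
tcp_rot: [2.476, 1.931, -0.0]
ft_force: [-2.3, -4.7, 8.6]
width: 0.154
```

```bash
python3 g.py w19
```

```text
Fy [-6.0836 -5.8657 -5.7283] [-5.8925 -3.0267 -5.3153  7.7177  0.202   0.4793  0.0878  0.0904] 19.525
clip near end [0.0217 0.023  0.0498 0.0611 0.0611]
```

View pics/w19.png

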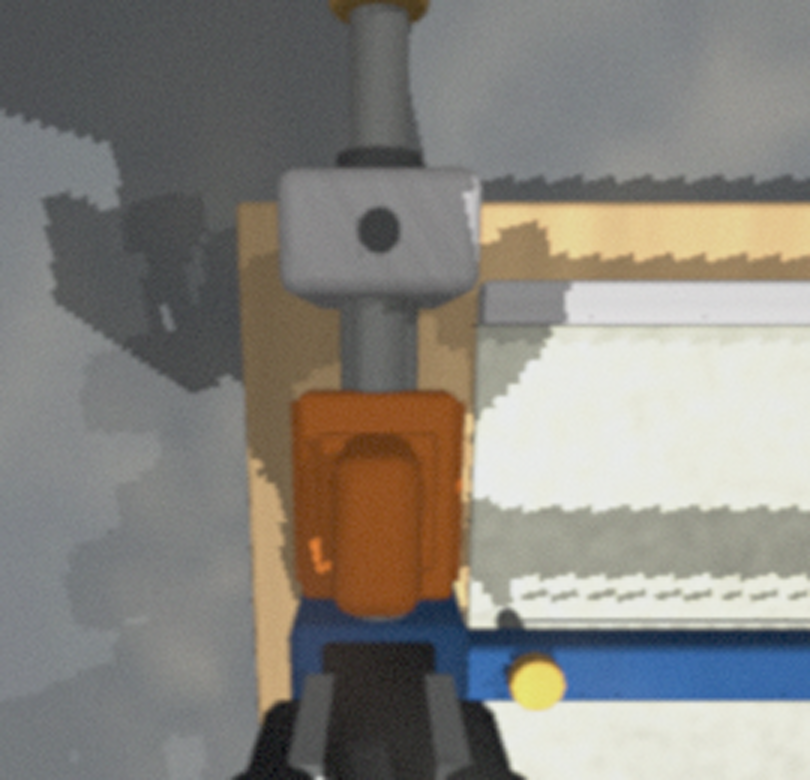

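Call:
step_arm --moves '[0.0,0.0003,0,0,0,0.0,0,0,0,0]'

```text
clock: 19.77
position: [0.4793, 0.0879, 0.0904]
tcp_rot: [2.476, 1.931, -0.001]
ft_force: [-2.9, -6.9, 7.8]
width: 0.157
```

```bash
sed -i 's/F.mean(0),s/np.round(F.mean(0),5),round(F[:,4].mean()*1000,2),s/' g.py; python3 g.py w20
```

```text
Fy [-7.4622 -7.7361 -7.2388] [-7.4791 -2.8076 -7.0062  8.3132  0.202   0.4793  0.0879  0.0904] 201.98 19.925
clip near end [0.0219 0.0229 0.0502 0.0611 0.0615]
```

Call:
step_arm --moves '[0.0,0.0003,0,0,0,0.0,0,0,0,0]'

```text
clock: 20.18
position: [0.4792, 0.0879, 0.0903]
tcp_rot: [2.476, 1.931, -0.001]
ft_force: [-3.2, -8.8, 8.1]
width: 0.157
```

```bash
python3 g.py w21
```

```text
Fy [-8.7012 -9.6319 -9.2522] [-9.1951 -2.3348 -8.8943  8.7375  0.202   0.4793  0.0879  0.0904] 202.02 20.325
clip near end [0.0217 0.0229 0.0498 0.0611 0.0614]
```

Stalled: position is fixed while the force climbs linearly to 9 N, so the clip is against the screw. Releasing.

Call:
step_arm --moves '[0.045,0,0,0,0,0.045,0,0,0,0,0.045,0,0,0,0,0.045,0,0,0,0,0.045,0,0,-0.01,0,0.045,0,0,-0.04,0,0.045,0,0,-0.05,0,0.045,0,0,0,0,0.045,0,0,0,0]'

```text
clock: 21.45
position: [0.479, 0.0893, 0.1896]
tcp_rot: [2.477, 1.932, 0.001]
ft_force: [-0.5, -0.4, -0.1]
width: 0.528
```

```bash
python3 - <<'E'
from h import *
np.set_printoptions(precision=4,suppress=True)
f=manip.grab_frame("wrist"); save(f,"w22.png",None,1.5)
g=manip.grab_frame("scene"); save(g,"s22.png",(150,310,130,330),4)
t=manip.grab_frame("top"); save(t,"t22.png",(140,260,110,410),2.6)
s,p,R=pose();print(p,s["ft_force"],s["clock"],s["width"])
P=pts(f);T=(P-p)@R;zw=P[...,2]
hsv=cv2.cvtColor(f["pixels"],cv2.COLOR_RGB2HSV)
o=(hsv[...,0]<14)&(hsv[...,1]>150)&(abs(T[...,1])<.03)&(zw>.065)&(T[...,0]<.12)
w=T[o&(zw>.074)&(zw<.088)];print("clip",np.percentile(w,[0,1,50,99,100],axis=0),np.median(zw[o&(zw>.078)&(zw<.085)]))
E
```

```text
[0.4783 0.0892 0.1883] [1.0804 0.4335 0.6286] 21.6 0.526922006376287
clip [[ 0.0211 -0.0155  0.1018]
 [ 0.0212 -0.0154  0.1027]
 [ 0.0473 -0.0038  0.1071]
 [ 0.0597  0.0168  0.1141]
 [ 0.0597  0.017   0.1143]] 0.08124849143406876
```

View pics/w22.png

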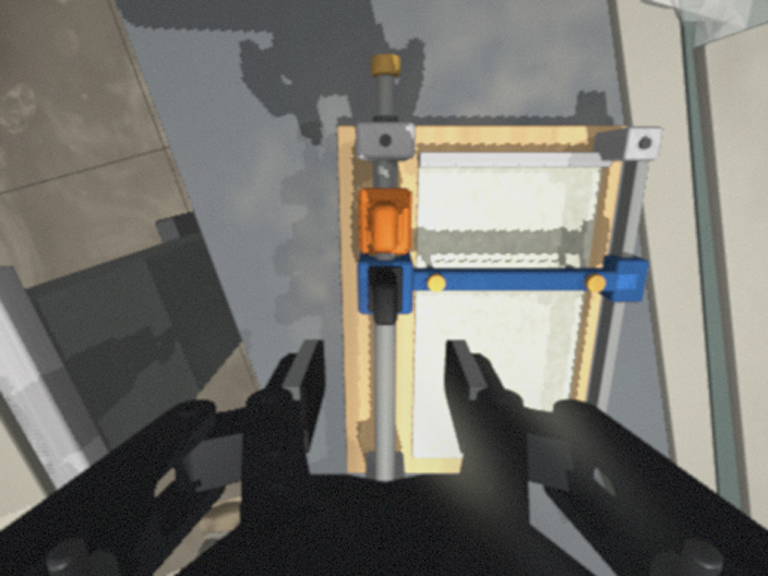

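View pics/s22.png

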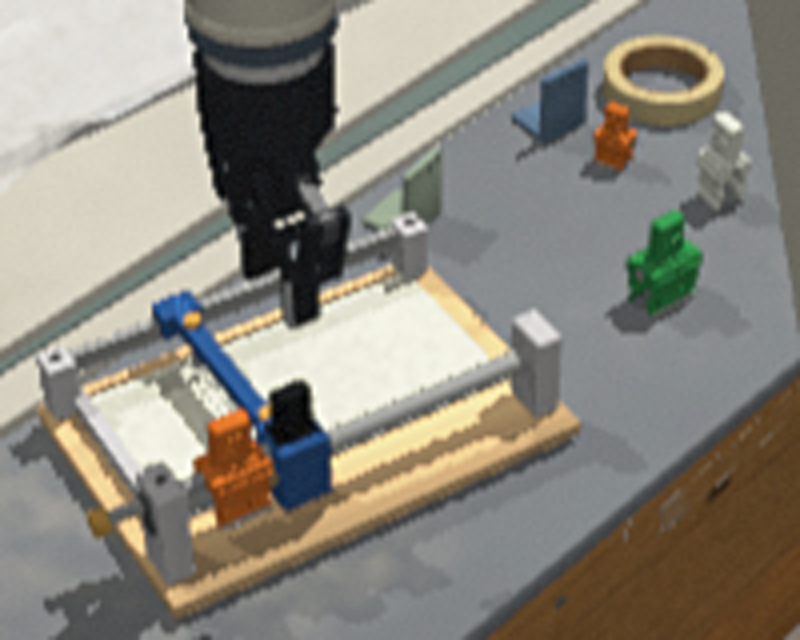

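View pics/t22.png

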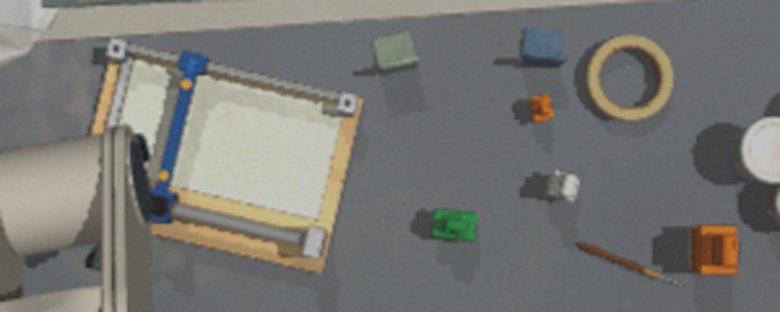

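```bash
python3 -c "
from bench import manip
print(manip.hand_in())"
```

```text
the job is handed in; nothing more can be done
None
```

The 40 mm orange clip is on the guide rod, grip tab up, held between the carriage bumper and the stop screw. I handed the job in at about 21.6 s of the 67 s allowed.

- **Choosing the clip:** There were three orange candidates. I took the middle-sized one, which measured 40 mm long and about 74 mm high. The smaller and larger look-alikes were left alone.
- **Pressing on:** The clip snapped onto the rod. I stopped pressing at about 6 N, once it had seated hard with the tool at the expected height. The bridge top then read 81 mm above the bench, which matches a fully seated clip.
- **Closing up:** The carriage and clip slid along at about 5 N. They then stopped moving while the force rose from 5.9 to 9.2 N over two 0.3 mm steps. I estimate the screw took about 4 N of that, well under its 15 N limit.
- **Last checks:** After I let go, the pictures show the clip upright between the carriage and the screw, with the gripper about 10 cm above and touching nothing. The green and white clips, both tiles and the tape roll look unmoved.

Two limits on these checks: on the way down the clip was up to about 1 mm off-centre and met a sideways force of up to about 4 N, which faded to near zero once it seated. The pictures are also too coarse to measure any leftover gap at the bumper or the screw, so "snug" rests on the force reading before release.

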